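# Clamp the red-capped vial in its check nest and release it

### The job

Two small toggle-clamp nests stand on the bench, both open. On the one that holds the vial with the red cap, swing the clamp arm over centre until its pad rests on the cap, take the hand off so that the clamp holds the vial by itself for two seconds, then swing the clamp fully open again. Leave the vial standing in its nest without touching it, and leave the other clamp, with the amber vial, as it is.

Things in the scene. Friction and masses are not known exactly. Their poses are not given: they have to be found in the camera images.
- clamp (a joint): clamp of the red vial's nest, rad: 0 open, about 1.5 closed on the cap. Steel arm (86 mm from the pin, 18 wide, 10 thick) and red grip (93 mm, 18 thick) are one right-angled piece. Open: arm upright, grip level away from the vial. Closed: arm level over the vial, grip upright. Its weight drives it to the nearer end; dead centre near 0.8; a push 35 mm off the pin takes about 3 N; it falls over in about 1 s
- clamp_hinge (a point): centre of that clamp's pin, fixed, 105 mm above the bench; x is level, from the vial towards the pin and on along the open grip; y along the pin; z up. Vial at x -62 mm. Bracket 36 mm wide (y), 12 mm higher than the pin. The corner between arm and grip is free from above: closed fingers 35 mm over the pin in it push the arm to -x (closes, to x -57) or the grip to +x (opens, to x +63)
- vial_mid (a point): centre (half-way up) of the glass vial with the RED cap, 20 mm across and 65 mm tall, loose, standing upright in a 24 mm deep hole of the nest's white block; its top is about 83 mm above the bench. z is its own long axis
- spare_tip (a point): end of the open, upright clamp arm of the other, equal nest, which holds the amber vial with a white cap: 85 mm above that nest's pin, 190 mm above the bench. It must not be swung

How it is judged (in metres and radians):
On the way:
1. the clamp is closed with its pad on the red-capped vial and holds by itself, untouched by the robot, for 1.5 s (value of joint clamp above 1.35 rad and contact force between clamp and red_vial above 0.8 N and contact force between each of the fingers, the arm and clamp below 0.2 N), for 1.5 s.
At the end, for the whole second after the job is handed in: the clamp of the red-capped vial is fully open again (within 0.15 rad of its stop) and released, that vial stands at rest in its nest within 10 mm and 10 degrees of where it stood, and the other clamp's arm is within 15 mm of where it was (value of joint clamp below 0.15 rad and distance of vial_mid from where it was at the start of the episode below 0.01 m and angle between vial_mid's own z axis and vertical below 0.17 rad and linear speed of red_vial below 0.02 m/s and distance of spare_tip from where it was at the start of the episode below 0.015 m); the robot touches nothing.
It fails at once if the other clamp's arm is swung (its end moved by more than 25 mm) (distance of spare_tip from where it was at the start of the episode above 0.025 m).
It fails at once if the robot's fingers or arm press on the red-capped vial (over 1 N) (contact force between any of the fingers, the arm and red_vial above 1 N).
It fails at once if the red-capped vial is pulled out of its hole (moved by more than 20 mm) (distance of vial_mid from where it was at the start of the episode above 0.02 m).
It also fails if it takes over 38 s, if anything falls off the work surface, if the arm or the gripper's body presses on something with over 40 N, if the wrist force passes 120 N, or if a joint passes its speed limit or range.

### The arm

A 6-joint arm with a two-finger parallel gripper is mounted at the origin on a cart in front of the work surface, level with it; the furniture and walls round the work are solid. World frame = base frame: x ahead of the robot, y to its left, z up, the work surface at z = 0. Lengths are in mm, angles in rad, forces in N, time in s.
With the tool pointing down it reaches from about 350 to 875 mm from the base axis. Payload 4.2 kg.
Tool frame: the origin (TCP) lies between the finger pads; the fingertips stand 14 mm ahead of it and the grasp point (between the pads) lies 5 mm behind it; z points along the fingers, y is the line along which they close (so a half turn about z gives the same grasp; the last joint's range is limited). The gripper opens to 85 mm and grips with 20 to 120 N. Pads are 22 mm wide; open, the fingers measure 114 mm over their backs; the gripper's body (76 mm by 85 mm) begins 54 mm behind the grasp point. The pads swing forward as they close: fully open they stand 13 mm farther back than shut.
Start: joints at [-0.862, 0.385, 0.008, 0, -1.194, -0.259], TCP at [271.753, -562.805, 245.312] pointing down, gripper open.
Joint ranges: [-3.14, 3.14], [-1.21, 2.06], [-1.07, 1.41], [-3.16, 2.05], [-2.99, -0.16], [-3.1, 3.1]. Speed limits (rad/s): [2.79, 2.79, 3.14, 3.14, 3.14, 3.14].

### API

Orientations are given as a unit quaternion [x, y, z, w].
In Python, from bench import * gives the robot as it stands.
- The arm moves only by the tool carry_out, never from a script. Its argument "motion" is a list of rows, each a list of 7 numbers: the turn, a rotation vector about the tool's x, y, z in rad, then the shift along the tool's x, y, z in mm, then the opening, from -1 (shut) to 1 (fully open), so that 0 is half open. A call has 1 to 5 rows; each row is the pose to reach, as a shift and turn from the pose commanded when the call began, along the tool's axes at that moment; what a row does not reach only later rows make up. A row lasts 1/8 s, in which the tool goes at most 62.5 mm and 10.7 degrees, less where a joint would pass 70% of its speed; a pose out of reach is approached as far as the arm can. A call with a gripper value outside its range is refused whole. The fingers move at their own pace and stop on an object; the grip force is fixed at half the most. Time passes only in rows, so rows that repeat a pose let the fingers close. It gives the time, the measured TCP pose, the force, the opening and the grip force at its end, in the units of the state.
- read_state(): the state, without advancing time (a new reading comes with each control period).
- get_image(name): name is "side" or "top"; returns a dict with "color" (400x640x3 uint8, blue, green, red), "mtx" (3x3 intrinsics, pixels), "position" and "orientation" of the camera in the world. Camera axes: x right, y down, z forward; pixel columns grow to the right and rows downward; lengths in mm; the calibration is good to about 2 mm. A picture is of the moment at which its call begins. There is no depth.
- job_done(): hands the job in; it is judged then, once.
The state is a dict: "clock": time; "joints": joint angles; "joint_vel": joint speeds; "joint_efforts": joint torques, N m; "position": TCP position; "ee_rot": TCP orientation; "contact_force": force on the tool from outside, world axes, zero at the start; "wrist_torque": the same for the moment, N m; "gripper_width": finger opening in mm; "grasp_force": force on a finger pad.
Only numpy, scipy, OpenCV 4.12 (cv2) and the standard library are available. Lean on these libraries where they do the work, as an engineer would, in place of code of your own. Each camera call takes 0.05 s, during which the arm holds its last target. There are 200 camera calls.

## Working session

There is one attempt and no reset: what is moved stays moved. The work goes in short steps, Python scripts to look and compute and a tool call to move; the robot and the scene stay as the last step left them, time stands still between calls to the robot, and variables do not carry over. Pictures are saved under pics/ and viewed, at most 10 in all, crops included, and the job is handed in when it is done.

Besides the shell and the picture viewer there is one more tool, called after "Request:" by a JSON object that holds its "method" and its "body". carry_out: Moves the arm, as the interface text tells. Its arguments: {"type":"object","properties":{"motion":{"type":"array"}},"required":["motion"]}

```bash
mkdir -p pics
python3 - <<'E'
from bench import *
import cv2,json
for n in("top","side"):
    d=get_image(n); cv2.imwrite(f"pics/{n}0.png",d["color"])
    print(n,d["mtx"],d["position"],d["orientation"])
s=read_state(); print(s["clock"],s["position"],s["ee_rot"],s["gripper_width"])
E
```

```text
top [[486.30327707   0.         320.84567822]
 [  0.         486.30327707 195.86173584]
 [  0.           0.           1.        ]] [ 473.56184172  -31.7637658  1116.99979222] [-0.69850917  0.71480472 -0.01896102  0.02792186]
side [[468.9577871    0.         320.93662931]
 [  0.         468.9577871  200.54879716]
 [  0.           0.           1.        ]] [ 579.78345109 -824.9058427   720.84733751] [ 0.88483484  0.02808071 -0.00282211 -0.46504927]
0.1 [ 271.54194937 -562.37890102  244.3369021 ] [-2.22941301e-01  9.74831368e-01  9.50001207e-04 -2.78597732e-04] 85.39474756282027
```

View pics/top0.png

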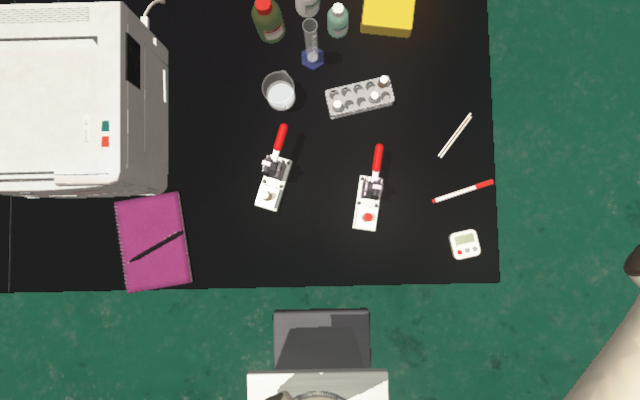

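View pics/side0.png

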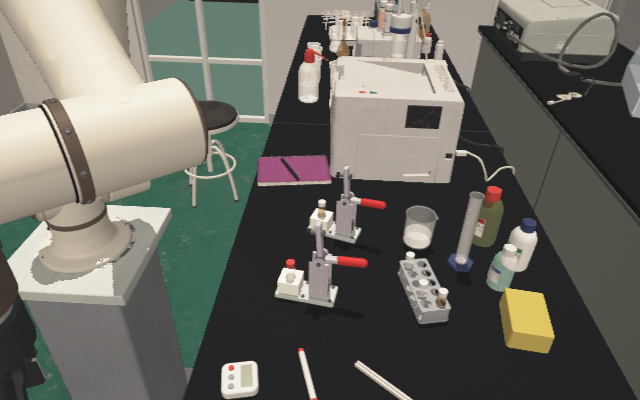

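The top view shows the red-capped vial at about (368,217), with its red grip running up to (378,148). The amber nest is at (270,190). In the side view the red vial is at (291,265) and its grip at (352,262).

```bash
cat > h.py <<'E'
from bench import *
import cv2,numpy as np
from scipy.spatial.transform import Rotation as R
def ray(d,uv):
    v=R.from_quat(d["orientation"]).apply(np.linalg.inv(d["mtx"])@[uv[0],uv[1],1]); return np.array(d["position"]),v
def onz(d,uv,z):
    o,v=ray(d,uv); return o+v*(z-o[2])/v[2]
def cross(d1,a,d2,b):
    o1,v1=ray(d1,a);o2,v2=ray(d2,b)
    t=np.linalg.lstsq(np.c_[v1,-v2],o2-o1,rcond=None)[0]; p,q=o1+v1*t[0],o2+v2*t[1]
    return (p+q)/2,np.linalg.norm(p-q)
def red(d,box):
    h=cv2.cvtColor(d["color"],cv2.COLOR_BGR2HSV)
    m=(cv2.inRange(h,(0,150,90),(8,255,255))|cv2.inRange(h,(172,150,90),(180,255,255)))
    k=np.zeros_like(m);x0,y0,x1,y1=box;k[y0:y1,x0:x1]=m[y0:y1,x0:x1]
    n,_,st,c=cv2.connectedComponentsWithStats(k)
    return [(c[i],st[i],k) for i in range(1,n) if st[i][4]>15]
E
python3 - <<'E'
from h import *
np.set_printoptions(precision=1,suppress=True)
t,s=get_image("top"),get_image("side")
T=red(t,(340,130,400,240));S=red(s,(270,240,380,290))
for n,L in(("T",T),("S",S)):
    for c,st,_ in L: print(n,c,st)
cap=min(T,key=lambda q:q[1][4]);gr=max(T,key=lambda q:q[1][4])
capS=min(S,key=lambda q:q[1][4]);grS=max(S,key=lambda q:q[1][4])
c=onz(t,cap[0],80);g=onz(t,gr[0],112);print("cap",c,cross(t,cap[0],s,capS[0]),"grip",g,cross(t,gr[0],s,grS[0]))
u=(g-c)[:2];u/=np.linalg.norm(u);print("dir",u,np.degrees(np.arctan2(u[1],u[0])))
print("pin",c[:2]+62*u)
cv2.imwrite("pics/c1.png",np.hstack([cv2.resize(t["color"][130:240,330:420],None,fx=4.4,fy=4.4,interpolation=2),cv2.resize(s["color"][210:310,270:340],None,fx=4.84,fy=4.84,interpolation=2)]))
st=read_state();print(st["position"],R.from_quat(st["ee_rot"]).as_matrix())
E
```

```text
T [377.4 156.8] [372 143  12  28 244]
T [367.9 216.8] [365 214   7   7  42]
S [352.2 261.4] [338 256  30  12 273]
S [290.1 263.2] [286 259   9  10  78]
cap [ 495.6 -118.4   80. ] (array([ 494.7, -118.8,   76.6]), np.float64(1.782573089199659)) grip [ 619.1 -139.2  112. ] (array([ 618.6, -139.6,  108.7]), np.float64(2.0780169993282875))
dir [ 1.  -0.2] -9.558349282546654
pin [ 556.7 -128.7]
[ 271.6 -562.5  244.6] [[-0.9 -0.4 -0. ]
 [-0.4  0.9  0. ]
 [ 0.   0.  -1. ]]
```

View pics/c1.png

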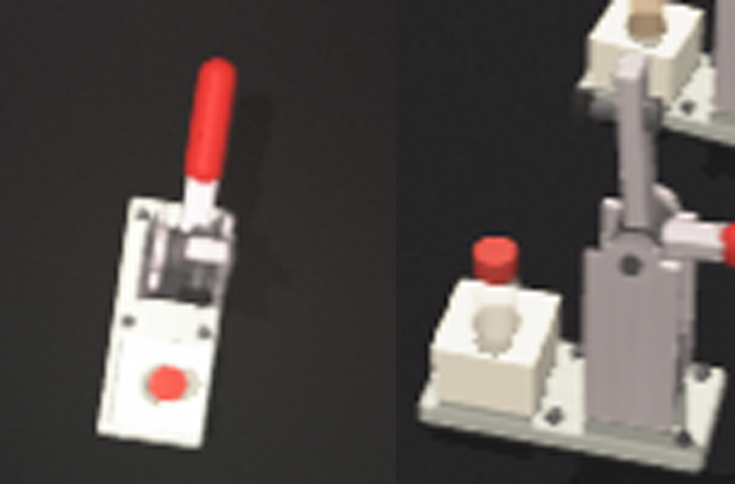

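The pin is at about (557, -129) mm and the nest's x axis points at -9.5°. I'll approach at the current height with the fingers shut, turning the tool so its x axis lies along the nest axis.

Request:
{"method": "carry_out", "body": {"motion": [[0,0,0.12,-50,26,0,-1],[0,0,0.25,-100,52,0,-1],[0,0,0.4,-150,79,0,-1],[0,0,0.5,-200,106,0,-1],[0,0,0.616,-250,132,0,-1]]}}

```text
clock: 0.82
position: [440.3, -333.6, 245.4]
ee_rot: [0.085, 0.996, -0.0, 0.0]
contact_force: [-0.7, -0.2, -0.2]
gripper_width: 0.1
grasp_force: 0.0
```

```bash
cat > st.py <<'E'
from h import *
np.set_printoptions(precision=3,suppress=True)
s=read_state();p=np.array(s["position"]);M=R.from_quat(s["ee_rot"]).as_matrix()
a=np.radians(-9.5);u=np.array([np.cos(a),np.sin(a),0]);v=np.array([-u[1],u[0],0]);pin=np.array([556.7,-128.7,105])
d=p-pin;print("clk",s["clock"],"pos",p,"nest xyz",d@u,d@v,d[2],"F",s["contact_force"],"w",s["gripper_width"])
print("toolx.u",M[:,0]@u,M[:,0]@v,"tool z",M[:,2],"to (30,0):",M.T@(pin+30*u-p))
E
python3 st.py
```

```text
clk 0.825 pos [ 440.287 -333.577  245.354] nest xyz -81.00147583769076 -221.28129271412945 140.35376763279362 F [-0.659 -0.153 -0.177] w 0.135152206578132
toolx.u -0.9999914750530378 0.0041253685787646915 tool z [ 0. -0. -1.] to (30,0): [-110.063  221.736  140.376]
```

Request:
{"method": "carry_out", "body": {"motion": [[0,0,0,-26,52,0,-1],[0,0,0,-53,104,0,-1],[0,0,0,-80,156,0,-1],[0,0,0,-105,205,0,-1],[0,0,0,-113,221,0,-1]]}}

```text
clock: 1.45
position: [588.8, -133.4, 244.7]
ee_rot: [0.081, 0.997, 0.0, -0.0]
contact_force: [0.5, -0.2, -0.2]
gripper_width: 0.1
grasp_force: 0.0
```

```bash
python3 st.py
python3 - <<'E'
from h import *
t,s=get_image("top"),get_image("side")
cv2.imwrite("pics/c2.png",np.hstack([cv2.resize(t["color"][110:240,320:420],None,fx=4,fy=4,interpolation=2),cv2.resize(s["color"][180:310,270:360],None,fx=4,fy=4,interpolation=2)]))
E
```

```text
clk 1.45 pos [ 588.838 -133.411  244.701] nest xyz 32.47430103443562 0.6577958023059602 139.70099081148553 F [ 0.521 -0.167 -0.243] w 0.1439735194904957
toolx.u -0.9999959756236819 -0.0027657951072596262 tool z [-0.001  0.    -1.   ] to (30,0): [  2.388  -0.667 139.702]
```

View pics/c2.png

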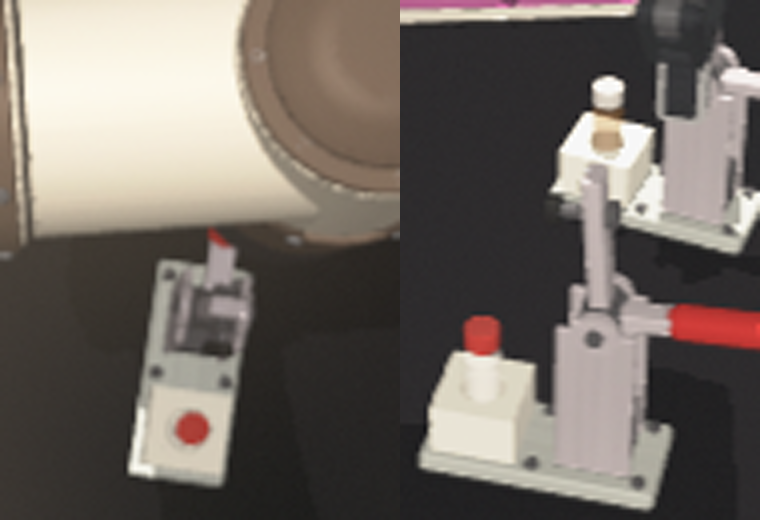

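The crop shows the closed fingertips at about (685,110), above and to the +x side of the upright arm, as intended. I'll lower them to 35 mm over the pin.

Request:
{"method": "carry_out", "body": {"motion": [[0,0,0,0,0,30,-1],[0,0,0,0,0,60,-1],[0,0,0,0,0,85,-1],[0,0,0,0,0,91,-1],[0,0,0,0,0,91,-1]]}}

```text
clock: 2.17
position: [587.3, -136.9, 154.7]
ee_rot: [0.083, 0.997, -0.0, 0.0]
contact_force: [-0.1, -0.4, -0.0]
gripper_width: -0.2
grasp_force: 0.0
```

```bash
python3 st.py
```

```text
clk 2.175 pos [ 587.28  -136.902  154.736] nest xyz 31.51454540093738 -3.0423790224184324 49.7364757938023 F [-0.067 -0.357 -0.004] w -0.22845257731387553
toolx.u -0.9999991257609058 0.001316666106523312 tool z [ 0. -0. -1.] to (30,0): [ 1.525  3.058 49.735]
```

Request:
{"method": "carry_out", "body": {"motion": [[0,0,0,9,2,0,-1],[0,0,0,18,3,0,-1],[0,0,0,27,3,0,-1],[0,0,0,36,3,0,-1],[0,0,0,45,3,0,-1]]}}

```text
clock: 2.8
position: [543.2, -125.4, 154.7]
ee_rot: [0.083, 0.997, 0.0, 0.0]
contact_force: [1.4, 0.5, 0.5]
gripper_width: -0.2
grasp_force: 0.8
```

Request:
{"method": "carry_out", "body": {"motion": [[0,0,0,9,0,0,-1],[0,0,0,18,0,0,-1],[0,0,0,27,0,0,-1],[0,0,0,36,0,0,-1],[0,0,0,43,0,0,-1]]}}

```text
clock: 3.42
position: [500.3, -118.4, 154.2]
ee_rot: [0.083, 0.997, -0.0, -0.0]
contact_force: [-0.4, 0.0, -0.2]
gripper_width: 0.2
grasp_force: 0.0
```

```bash
python3 st.py
python3 - <<'E'
from h import *
s=get_image("side")
cv2.imwrite("pics/c3.png",cv2.resize(s["color"][180:310,230:390],None,fx=4,fy=4,interpolation=2))
E
```

```text
clk 3.425 pos [ 500.32  -118.383  154.213] nest xyz -57.309887301564046 0.8697214931026791 49.21288689034711 F [-0.399  0.034 -0.23 ] w 0.15093804780073786
toolx.u -0.999999675563907 0.0004245232600510279 tool z [-0.001  0.    -1.   ] to (30,0): [-87.344  -0.828  49.153]
```

View pics/c3.png

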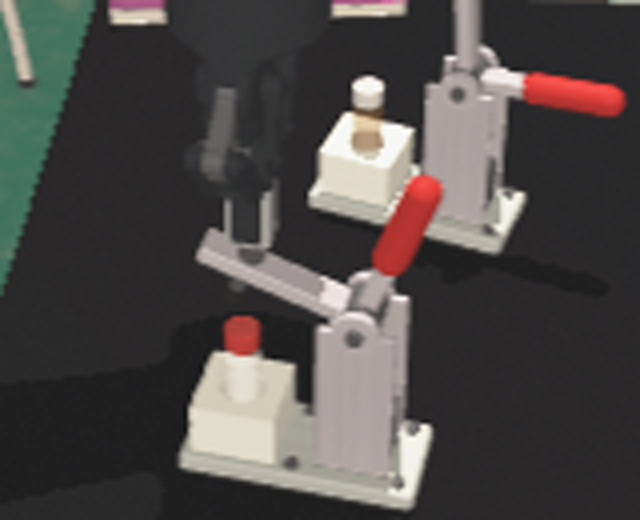

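The arm is well past dead centre: its tip is at (210,245) and its grip at (410,225). The fingers are at (250,240). I'll wait for it to fall, then raise the hand clear.

Request:
{"method": "carry_out", "body": {"motion": [[0,0,0,0,0,0,-1],[0,0,0,0,0,0,-1],[0,0,0,0,0,-5,-1],[0,0,0,0,0,-10,-1],[0,0,0,0,0,-15,-1]]}}

```text
clock: 4.1
position: [501.4, -118.5, 169.8]
ee_rot: [0.083, 0.997, 0.0, 0.0]
contact_force: [-0.3, 0.0, -0.2]
gripper_width: -0.1
grasp_force: 0.0
```

Request:
{"method": "carry_out", "body": {"motion": [[0,0,0,0,0,0,-1],[0,0,0,0,0,0,-1],[0,0,0,0,0,0,-1],[0,0,0,0,0,0,-1],[0,0,0,0,0,0,-1]]}}

```text
clock: 4.72
position: [501.2, -118.5, 169.2]
ee_rot: [0.083, 0.997, -0.0, -0.0]
contact_force: [0.2, 0.7, 0.1]
gripper_width: 0.1
grasp_force: 0.0
```

```bash
python3 st.py
python3 - <<'E'
from h import *
s=get_image("side")
cv2.imwrite("pics/c4.png",cv2.resize(s["color"][180:310,230:390],None,fx=4,fy=4,interpolation=2))
E
```

```text
clk 4.725 pos [ 501.174 -118.45   169.212] nest xyz -56.45633585422833 0.9445085514908582 64.21224440889833 F [0.16  0.704 0.147] w 0.13920149110741717
toolx.u -0.9999998914877197 0.00041594104531553477 tool z [-0.  0. -1.] to (30,0): [-86.47   -0.907  64.194]
```

View pics/c4.png

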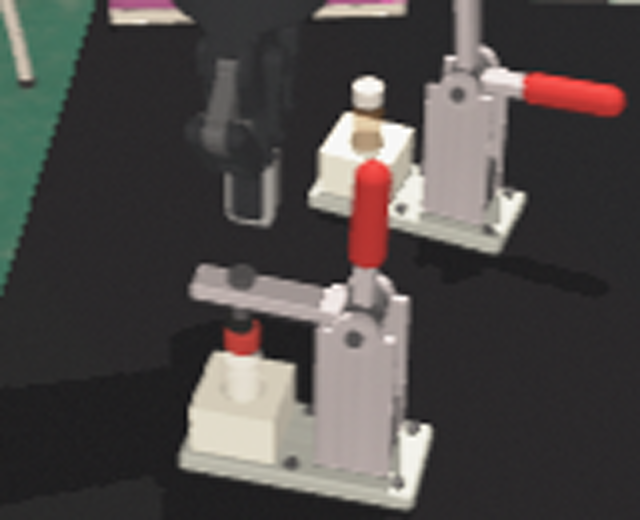

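The clamp is closed with its pad on the cap at (240,325), the grip is upright, and the fingers are clear. I'll hold for over 2 s.

Request:
{"method": "carry_out", "body": {"motion": [[0,0,0,0,0,0,-1],[0,0,0,0,0,0,-1],[0,0,0,0,0,0,-1],[0,0,0,0,0,0,-1],[0,0,0,0,0,0,-1]]}}

```text
clock: 5.4
position: [501.2, -118.5, 169.3]
ee_rot: [0.083, 0.997, 0.0, 0.0]
contact_force: [-0.2, 0.1, 0.5]
gripper_width: 0.1
grasp_force: 0.0
```

Request:
{"method": "carry_out", "body": {"motion": [[0,0,0,0,0,0,-1],[0,0,0,0,0,0,-1],[0,0,0,0,0,0,-1],[0,0,0,0,0,0,-1],[0,0,0,0,0,0,-1]]}}

```text
clock: 6.02
position: [501.2, -118.4, 169.3]
ee_rot: [0.083, 0.997, -0.0, -0.0]
contact_force: [0.1, -0.4, -0.2]
gripper_width: 0.1
grasp_force: 0.0
```

Request:
{"method": "carry_out", "body": {"motion": [[0,0,0,0,0,0,-1],[0,0,0,0,0,0,-1],[0,0,0,0,0,0,-1],[0,0,0,0,0,0,-1],[0,0,0,0,0,0,-1]]}}

```text
clock: 6.65
position: [501.2, -118.5, 169.3]
ee_rot: [0.083, 0.997, -0.0, -0.0]
contact_force: [0.6, -0.1, -0.1]
gripper_width: 0.2
grasp_force: 0.0
```

Request:
{"method": "carry_out", "body": {"motion": [[0,0,0,0,0,0,-1],[0,0,0,0,0,0,-1],[0,0,0,0,0,0,-1],[0,0,0,-10,0,8,-1],[0,0,0,-20,0,15,-1]]}}

```text
clock: 7.28
position: [521.7, -121.9, 153.7]
ee_rot: [0.083, 0.997, 0.0, -0.0]
contact_force: [0.2, -0.6, 0.0]
gripper_width: 0.0
grasp_force: 0.0
```

```bash
python3 st.py
```

```text
clk 7.275 pos [ 521.66  -121.858  153.68 ] nest xyz -35.68890358031546 0.9651828667239507 48.67964859460673 F [ 0.194 -0.565  0.028] w 0.028660956383392534
toolx.u -0.9999999301816632 0.00036684042620258874 tool z [-0.  0. -1.] to (30,0): [-65.693  -0.942  48.675]
```

Request:
{"method": "carry_out", "body": {"motion": [[0,0,0,-9,0,0,-1],[0,0,0,-18,0,0,-1],[0,0,0,-27,0,0,-1],[0,0,0,-36,0,0,-1],[0,0,0,-45,0,0,-1]]}}

```text
clock: 7.9
position: [566.1, -129.3, 154.3]
ee_rot: [0.083, 0.997, -0.0, 0.0]
contact_force: [-0.8, 0.6, -0.4]
gripper_width: 0.1
grasp_force: 0.4
```

Request:
{"method": "carry_out", "body": {"motion": [[0,0,0,-9,0,0,-1],[0,0,0,-20,0,0,-1],[0,0,0,-31,0,0,-1],[0,0,0,-42,0,0,-1],[0,0,0,-53,0,0,-1]]}}

```text
clock: 8.52
position: [618.4, -138.1, 154.3]
ee_rot: [0.083, 0.997, -0.0, 0.0]
contact_force: [0.3, -0.4, -0.1]
gripper_width: -0.4
grasp_force: 0.0
```

Request:
{"method": "carry_out", "body": {"motion": [[0,0,0,0,0,0,-1],[0,0,0,0,0,0,-1],[0,0,0,0,0,0,-1],[0,0,0,0,0,0,-1],[0,0,0,0,0,0,-1]]}}

```text
clock: 9.15
position: [617.5, -137.9, 154.5]
ee_rot: [0.083, 0.997, 0.0, 0.0]
contact_force: [0.4, 1.3, 0.1]
gripper_width: -0.0
grasp_force: 0.0
```

Request:
{"method": "carry_out", "body": {"motion": [[0,0,0,0,0,0,-1],[0,0,0,0,0,0,-1],[0,0,0,0,0,-20,-1],[0,0,0,0,0,-50,-1],[0,0,0,0,0,-90,-1]]}}

```text
clock: 9.78
position: [617.0, -137.9, 244.2]
ee_rot: [0.083, 0.997, -0.0, -0.001]
contact_force: [0.2, -0.4, -0.6]
gripper_width: -0.0
grasp_force: 0.0
```

```bash
python3 st.py
python3 - <<'E'
from h import *
np.set_printoptions(precision=1,suppress=True)
s=get_image("side")
for c,st,_ in red(s,(270,240,380,290)): print(c,st)
cv2.imwrite("pics/c5.png",cv2.resize(s["color"][160:310,230:390],None,fx=4,fy=4,interpolation=2))
E
```

```text
clk 9.775 pos [ 616.984 -137.908  244.188] nest xyz 60.976730574654525 0.8681720908933852 139.1877191644927 F [ 0.169 -0.397 -0.555] w -0.00578821428415999
toolx.u -0.9999964937617963 0.0004478347743135017 tool z [-0.003  0.    -1.   ] to (30,0): [ 30.613  -0.845 139.268]
[352.1 261.4] [338 256  30  12 271]
[290.1 263.3] [286 259   9  10  74]
```

View pics/c5.png

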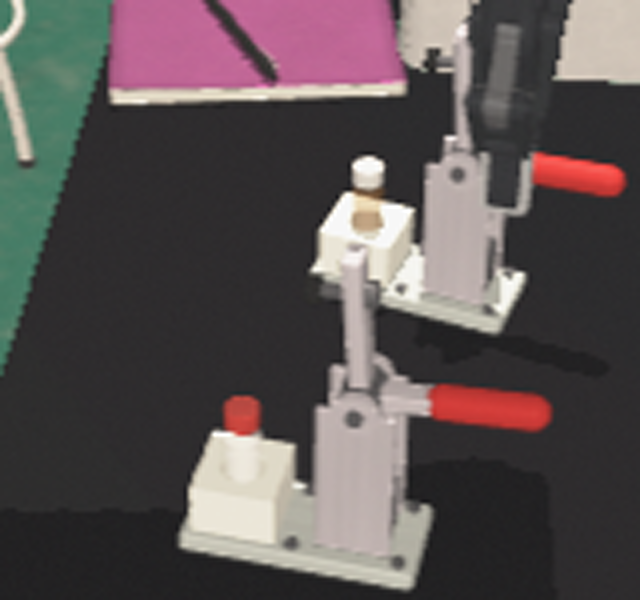

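The arm is upright again, and the grip (352,261) and cap (290,263) are back at their starting pixels. The other clamp hasn't moved and the hand is clear. I'll settle briefly and hand in.

Request:
{"method": "carry_out", "body": {"motion": [[0,0,0,0,0,0,-1],[0,0,0,0,0,0,-1],[0,0,0,0,0,0,-1],[0,0,0,0,0,0,-1]]}}

```text
clock: 10.32
position: [617.3, -138.0, 243.4]
ee_rot: [0.083, 0.997, -0.0, -0.001]
contact_force: [-0.3, 0.3, -0.3]
gripper_width: 0.1
grasp_force: 0.0
```

```bash
python3 -c "
from bench import *
print(job_done())"
```

```text
the job is handed in; nothing more can be done
None
```

I closed the red vial's clamp onto its cap, let it hold untouched for over 2 s, and swung it fully open again; the last picture shows the vial in place and the other clamp as it was, and the job was handed in at about 10 s (no verdict was returned).

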